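# Build up a cab mount on its bolt

### The job

Put the truck cab mount together on the bolt that stands upright in the wooden block: over the bolt goes first the wide cup washer with its rim up, then the thick rubber cushion down inside the cup, then the steel sleeve, then the thin rubber cushion, and last the flat washer. Take each part from wherever it lies, add them one at a time in that order, and leave all five lying flat on one another on the bolt, let go and at rest.

Things in the scene. Friction and masses are not known exactly. Their poses are not given: they have to be found in the camera images.
- bolt_block: Pale wooden block, 90 x 90 x 30 high, fixed to the bench, with a bare steel bolt standing upright from the middle of its top. Bolt 16 in diameter, 80 tall above the block's top (its tip is 110 above the bench); the top 8 taper to a diameter of 6. All sizes in mm. Origin: centre of the block's underside, on the bolt's axis; z up.
- cup_washer: The widest part: round steel dish, outer diameter 66, 9 high overall, rim up: a floor 5 thick with a hole of 22 in the middle and a rim 3 thick standing 4 above the floor (60 across inside). Lies flat on the bench; sizes in mm; origin at the centre of its underside, z up along its hole.
- thick_cushion: Black rubber ring (rigid), outer diameter 46, hole 22, 22 high: the thicker and wider of the two black rings. Lies flat on the bench; sizes in mm; origin at the centre of its underside, z up along its hole.
- sleeve: Short steel tube, outer diameter 32, hole 22, 22 high, standing on end: the slimmest part. Stands on the bench; sizes in mm; origin at the centre of its underside, z up along its hole.
- thin_cushion: Black rubber ring (rigid), outer diameter 36, hole 22, 12 high: the thinner and smaller of the two black rings. Lies flat on the bench; sizes in mm; origin at the centre of its underside, z up along its hole.
- flat_washer: Flat round steel washer without a rim, outer diameter 48, hole 22, 8 thick. Lies flat on the bench; sizes in mm; origin at the centre of its underside, z up along its hole.
There are look-alikes about, which are no part of the job. What is shaped like the thick_cushion but blue or red is not meant.

How it is judged:
By the outcome, as a careful person would: the job done as asked, in the order asked, and still so for the second after the job is handed in, with the robot touching nothing.
It also fails if it takes over 133 s, if anything falls off the work surface, if the arm or the gripper's body presses on something with over 40 N, if the wrist force passes 120 N, or if a joint passes its speed limit or range.

### The arm

A 7-joint arm with a two-finger parallel gripper is mounted at the origin on the work surface. World frame = base frame: x ahead of the robot, y to its left, z up, the work surface at z = 0. Lengths are in m, angles in degrees, forces in N, time in s.
With the tool pointing down it reaches from about 0.4 to 0.925 m from the base axis. Payload 5.6 kg.
Tool frame: the origin (TCP) lies between the finger pads; the fingertips stand 22 mm ahead of it and the grasp point (between the pads) lies 3 mm ahead of it; z points along the fingers, y is the line along which they close (so a half turn about z gives the same grasp; the last joint's range is limited). The gripper opens to 85 mm and grips with 20 to 120 N. Pads are 22 mm wide; open, the fingers measure 114 mm over their backs; the gripper's body (76 mm by 85 mm) begins 54 mm behind the grasp point. The pads swing forward as they close: fully open they stand 13 mm farther back than shut.
Start: joints at [-78.724, 26.786, -0.665, 91.828, 0.344, 61.387, -3.226], TCP at [0.154, 0.631, 0.253] pointing down, gripper open.
Joint ranges: [-144.91, 144.91], [-17.63, 115.5], [-89.93, 88.59], [15.96, 139.68], [-74.01, 254.01], [8.47, 105.57], [-167.45, 167.45]. Speed limits (degrees/s): [147.25, 147.25, 180, 180, 180, 180, 180].

### API

Orientations are given as a 3x3 rotation matrix whose columns are the frame's x, y, z axes.
In Python, from workcell import state, snapshot, camera_model, job gives the robot as it stands.
- The arm moves only by the tool send_rows, never from a script. Its argument "rows" is a list of rows, each a list of 3 entries, a list of its own where there are three numbers: the shift along the tool's x, y, z as a fraction of full scale, then the turn, a rotation vector about the tool's x, y, z as a fraction of full scale, then the closure, from 0 (fully open) to 1 (shut). A call has exactly 10 rows; each row shifts and turns the commanded pose from where the row before left it, along the tool's axes as they then stand; what a row does not reach is not made up. Full scale, the value 1, is 80 mm for a shift and 8 degrees for a turn. A row lasts 1/10 s, in which the tool goes at most 50 mm and 8.59 degrees, less where a joint would pass 70% of its speed; a pose out of reach is approached as far as the arm can. A call with a number of a shift or a turn outside -1 to 1 is refused whole. A call with a gripper value outside its range is refused whole. The fingers move at their own pace and stop on an object; the grip force is fixed at half the most. Time passes only in rows, so rows that do not move let the fingers close, or fill a call up. It gives the time, the measured TCP pose, the force, the opening and the grip force at its end, in the units of the state.
- state(): the state, without advancing time (a new reading comes with each control period).
- snapshot(name): name is "side" or "top"; returns the picture (480x640x3 uint8, blue, green, red); there is no depth.
- camera_model(name): a dict with "K" (3x3 intrinsics, pixels), "R" (3x3) and "t" (3): a world point X has camera coordinates R X + t. Camera axes: x right, y down, z forward; pixel columns grow to the right and rows downward; lengths in m; the calibration is good to about 2 mm. A picture is of the moment at which its call begins. camera_model takes no time and is no camera call.
- job.close_job(): hands the job in; it is judged then, once.
The state is a dict: "time": time; "q": joint angles; "dq": joint speeds; "tau": joint torques, N m; "tool_pos": TCP position; "eef_rot": TCP orientation; "force": force on the tool from outside, world axes, zero at the start; "moment": the same for the moment, N m; "width": finger opening in m; "grip_force": force on a finger pad.
Only numpy, scipy, OpenCV 4.12 (cv2) and the standard library are available. Lean on these libraries where they do the work, as an engineer would, in place of code of your own. Each camera call takes 0.05 s, during which the arm holds its last target. There are 200 camera calls.

## Working session

There is one attempt and no reset: what is moved stays moved. The work goes in short steps, Python scripts to look and compute and a tool call to move; the robot and the scene stay as the last step left them, time stands still between calls to the robot, and variables do not carry over. Pictures are saved under pics/ and viewed, at most 14 in all, crops included, and the job is handed in when it is done.

Besides the shell and the picture viewer there is one more tool, called as name(argument=value, ...) on one line, values as JSON. send_rows: Moves the arm, as the interface text tells. Shift numbers are shares of 80 mm and turn numbers shares of 8 degrees, none past 1 either way. Its arguments: {"type":"object","properties":{"rows":{"type":"array"}},"required":["rows"]}

```bash
mkdir -p pics; ls; python3 - <<'E'
from workcell import state,snapshot,camera_model
import cv2
s=state();print(s)
for n in("side","top"):
    cv2.imwrite(f"pics/{n}0.png",snapshot(n));m=camera_model(n);print(n,m)
    print(-m["R"].T@m["t"])
E
```

```text
pics
{'time': 0.0, 'q': array([-78.72508208,  26.83676436,  -0.66397826,  91.88275845,
         0.34311718,  61.38592146,  -3.22901215]), 'dq': array([-0.01860425,  0.02830632,  0.02256905, -0.05945223, -0.10418062,
        0.09366043, -0.03855171]), 'tau': array([ 1.43746583e-03, -5.32392526e+01,  2.22141563e-02, -2.51313776e+01,
        1.14572383e-02,  7.67384365e-03,  6.20700803e-06]), 'tool_pos': array([0.15431429, 0.63086885, 0.25231635]), 'eef_rot': array([[-9.71356217e-01,  2.37627867e-01, -3.09629920e-04],
       [ 2.37628037e-01,  9.71354596e-01, -1.77917503e-03],
       [-1.22021123e-04, -1.80178948e-03, -9.99998369e-01]]), 'force': array([-0.35376586,  0.47111399,  0.51945842]), 'moment': array([0.0020716 , 0.01259086, 0.01404998]), 'grip_force': 0.0, 'width': 0.0855229868038332}
side {'K': array([[450.08245297,   0.        , 311.04803139],
       [  0.        , 450.08245297, 247.60134698],
       [  0.        ,   0.        ,   1.        ]]), 'R': array([[ 0.72816977, -0.68513937,  0.01878377],
       [-0.40266272, -0.44980824, -0.79720467],
       [ 0.5546454 ,  0.57293682, -0.60341684]]), 't': array([-0.36193696,  0.24195732,  0.54682752])}
[ 0.05768338 -0.45244048  0.52965299]
top {'K': array([[550.69364349,   0.        , 315.64506735],
       [  0.        , 550.69364349, 248.91100685],
       [  0.        ,   0.        ,   1.        ]]), 'R': array([[ 0.0060075 , -0.99994468, -0.00863394],
       [-0.98840283, -0.00462759, -0.15178418],
       [ 0.15173583,  0.00944565, -0.98837595]]), 't': array([6.55223275e-04, 5.16325515e-01, 8.18126755e-01])}
[ 0.38619452 -0.00468321  0.88699251]
```

View pics/top0.png

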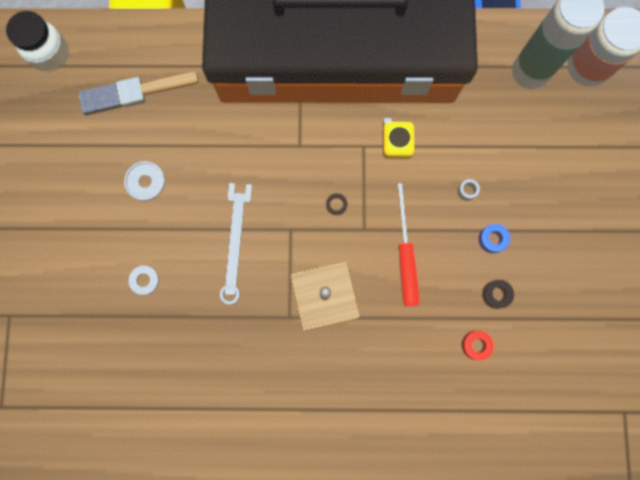

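View pics/side0.png

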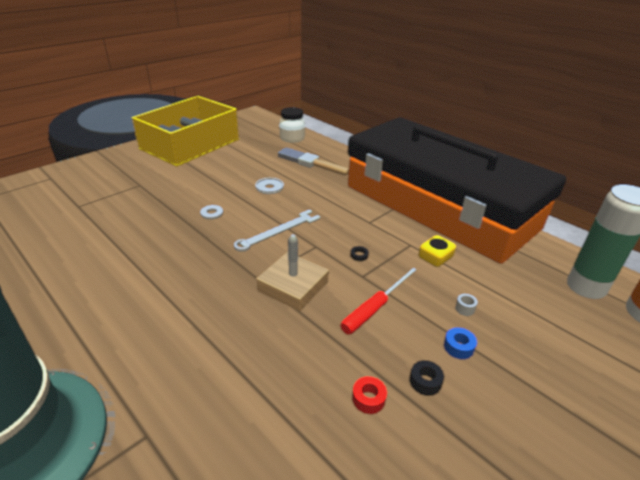

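The top view shows the cup washer (144,181), flat washer (143,280), thin black ring (337,204), sleeve (469,189), bolt tip (325,293) and three thick rings. Of these, blue (495,238) and red (478,345) are look-alikes, and black (498,294) is the thick cushion. I'll measure these and check a crop.

```bash
cat > h.py <<'E'
import numpy as np,cv2
from workcell import state,snapshot,camera_model
def ray(n,px,z):
    m=camera_model(n);c=-m["R"].T@m["t"]
    d=m["R"].T@np.linalg.solve(m["K"],[px[0],px[1],1.]);return c+d*(z-c[2])/d[2]
def proj(n,X):
    m=camera_model(n);p=m["K"]@(m["R"]@np.array(X)+m["t"]);return p[:2]/p[2]
def mask(im,kind):
    h=cv2.cvtColor(im,cv2.COLOR_BGR2HSV)
    return cv2.inRange(h,(0,0,0),(180,255,60)) if kind=="dark" else cv2.inRange(h,(0,0,90),(180,70,255))
def blobs(im,kind,near,r):
    """contours within r px of near: outer and hole (ellipse centre, size)"""
    m=mask(im,kind);k=np.zeros_like(m);cv2.circle(k,tuple(int(v) for v in near),r,255,-1);m&=k
    cs,_=cv2.findContours(m,cv2.RETR_CCOMP,cv2.CHAIN_APPROX_NONE)
    return [(np.round(e[0],1),np.round(e[1],1)) for e in (cv2.fitEllipse(c) for c in cs if len(c)>=10)]
P={"cup":("steel",.009,(144,181),(269,186)),"flat":("steel",.008,(143,280),(212,212)),
"thin":("dark",.012,(337,204),(360,254)),"sleeve":("steel",.022,(469,189),(467,304)),
"thick":("dark",.022,(498,294),(427,377)),"bolt":("steel",.11,(325,293),(293,241))}
E
python3 - <<'E'
from h import *
T=cv2.imread("pics/top0.png");S=cv2.imread("pics/side0.png")
for k,(c,z,t,s) in P.items():
    for n,im,p in(("top",T,t),("side",S,s)):
        for e in blobs(im,c,p,28): print(k,n,e[0],e[1],"plane top",ray(n,e[0],z)[:2].round(4),"z0",ray(n,e[0],0)[:2].round(4))
a=[cv2.resize(x,None,fx=4,fy=4,interpolation=cv2.INTER_CUBIC) for x in(T[150:220,100:190],T[245:315,100:190],T[260:330,455:545],S[345:415,382:472])]
cv2.imwrite("pics/c.png",np.vstack([np.hstack(a[:2]),np.hstack(a[2:])]))
E
```

```text
cup top [143.9 180.4] [39.4 41.4] plane top [0.634  0.2876] z0 [0.6365 0.2906]
cup top [144.6 181. ] [11.4 12.2] plane top [0.6329 0.2864] z0 [0.6355 0.2894]
cup side [269.  184.9] [16.5 29.3] plane top [0.6295 0.2847] z0 [0.6394 0.2975]
cup side [269.2 185.6] [3.3 6.2] plane top [0.6278 0.2819] z0 [0.6377 0.2946]
flat top [143.  279.9] [29.8 31. ] plane top [0.4695 0.2806] z0 [0.4703 0.2832]
flat top [143.  279.8] [11.9 12.5] plane top [0.4697 0.2806] z0 [0.4704 0.2832]
flat side [211.3 211.1] [14.2 23.9] plane top [0.4669 0.279 ] z0 [0.4732 0.2902]
flat side [210.8 211.3] [3.1 5.9] plane top [0.4657 0.279 ] z0 [0.4719 0.2902]
thin side [359.  253.3] [12.6 15.9] plane top [ 0.5886 -0.0341] z0 [ 0.6009 -0.0244]
thin side [358.9 253.1] [ 6.2 11.1] plane top [ 0.5889 -0.0335] z0 [ 0.6012 -0.0238]
sleeve top [468.9 188.9] [20.4 22.6] plane top [ 0.618  -0.2429] z0 [ 0.6239 -0.249 ]
sleeve top [468.5 189. ] [ 9.2 11.3] plane top [ 0.6179 -0.2423] z0 [ 0.6238 -0.2483]
sleeve side [462.  331.7] [ 9.3 21.9] plane top [ 0.5501 -0.2761] z0 [ 0.5714 -0.2685]
sleeve side [466.2 303.7] [21.2 22.6] plane top [ 0.6085 -0.2478] z0 [ 0.6323 -0.2389]
thick side [426.1 377.7] [31.2 33.6] plane top [ 0.44   -0.2885] z0 [ 0.4566 -0.2814]
thick side [426.  377.5] [ 6.6 12.7] plane top [ 0.4402 -0.2882] z0 [ 0.4568 -0.2811]
bolt top [324.7 293. ] [10.8 12.6] plane top [ 0.4426 -0.0104] z0 [ 0.4506 -0.0112]
bolt side [292.6 252. ] [ 9.9 40.5] plane top [ 0.4149 -0.0433] z0 [0.5085 0.0639]
bolt side [289.3 224.5] [ 9.3 60. ] plane top [0.46   0.0162] z0 [0.5655 0.139 ]
```

View pics/c.png

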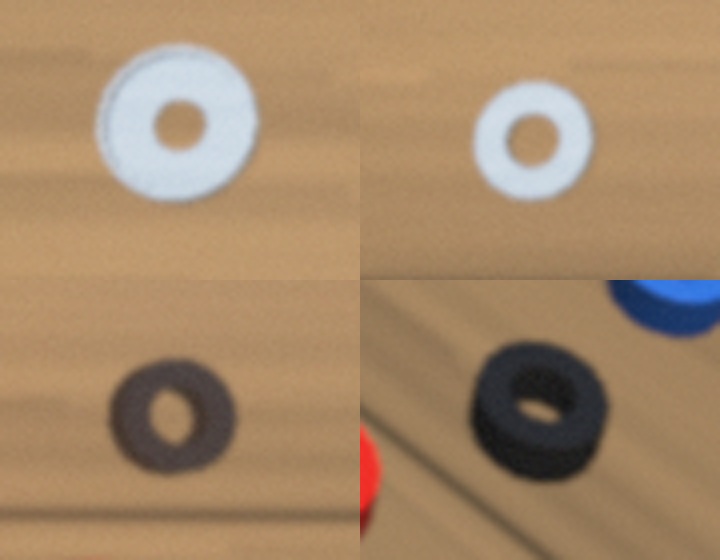

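The crop confirms it: the cup (left, rim line visible), the plain flat washer, and the thick black ring standing alone between blue and red. Next I'll refine the dark rings and the bolt/block.

```bash
sed -i 's/(180,255,60)/(180,255,95)/' h.py; python3 - <<'E'
from h import *
T=cv2.imread("pics/top0.png");S=cv2.imread("pics/side0.png")
print(T[204,328],T[294,488],T[300,300],T[300,270])
for k in("thin","thick"):
    c,z,t,s=P[k]
    for e in blobs(T,c,t,24): print(k,e[0],e[1],"top",ray("top",e[0],z)[:2].round(4),"z0",ray("top",e[0],0)[:2].round(4))
h=cv2.cvtColor(T,cv2.COLOR_BGR2HSV)
w=T[255:335,285:365].astype(int); 
m=cv2.inRange(T,(105,150,180),(255,255,255))
m[:255]=0;m[335:]=0;m[:,:285]=0;m[:,365:]=0
m=cv2.morphologyEx(m,cv2.MORPH_OPEN,np.ones((5,5)))
c=max(cv2.findContours(m,0,1)[0],key=cv2.contourArea);r=cv2.minAreaRect(c);print("block",r,ray("top",r[0],.03))
for X in((.4426,-.0104,.11),(.4426,-.0104,.03)): print(proj("side",X),proj("top",X))
a=cv2.resize(T[250:340,280:370],None,fx=5,fy=5,interpolation=cv2.INTER_CUBIC)
b=cv2.resize(S[225:315,250:340],None,fx=5,fy=5,interpolation=cv2.INTER_CUBIC)
cv2.imwrite("pics/b.png",np.hstack([a,b])[:,:800])
E
```

```text
[66 73 87] [64 64 78] [139 183 213] [103 139 172]
thin [336.2 203.9] [18.4 18.8] top [ 0.5948 -0.0293] z0 [ 0.5977 -0.0297]
thin [336.1 203.9] [15.2 16. ] top [ 0.5948 -0.0292] z0 [ 0.5977 -0.0295]
thick [497.6 293.9] [26.3 29.6] top [ 0.4491 -0.2816] z0 [ 0.4507 -0.2887]
thick [497.2 293.8] [12.6 15.7] top [ 0.4492 -0.281 ] z0 [ 0.4508 -0.288 ]
block ((328.0, 292.0), (74.0, 72.0), 90.0) [ 0.45004034 -0.01611931  0.03      ]
[292.0081436  235.55147528] [324.69757925 293.03249669]
[292.32415874 273.67216239] [324.30553202 296.77078326]
```

View pics/b.png

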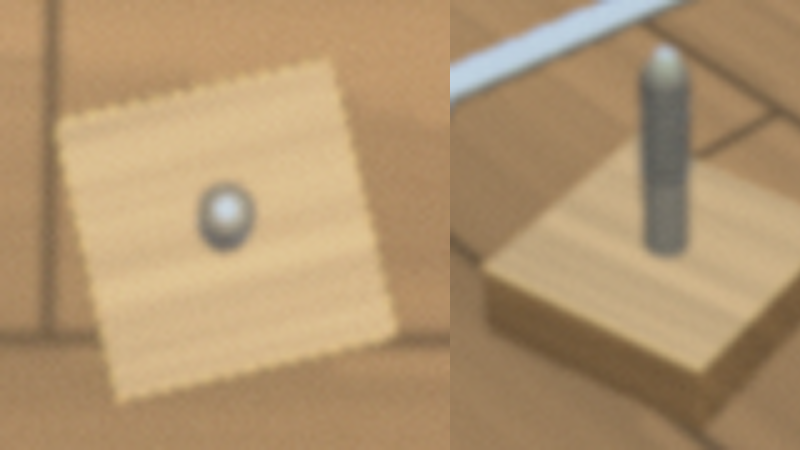

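send_rows(rows=[[[-0.45,-0.3,0],[0,0,-0.2],0],[[-0.45,-0.3,0],[0,0,-0.2],0],[[-0.45,-0.3,0],[0,0,-0.2],0],[[-0.45,-0.3,0],[0,0,-0.2],0],[[-0.45,-0.3,0],[0,0,-0.2],0],[[-0.45,-0.3,0],[0,0,-0.2],0],[[-0.45,-0.3,0],[0,0,-0.2],0],[[-0.45,-0.3,0],[0,0,-0.2],0],[[-0.45,-0.3,0],[0,0,-0.12],0],[[-0.45,-0.3,0],[0,0,0],0]])

```text
time: 1.1
tool_pos: [0.4845, 0.351, 0.2531]
eef_rot: [[-1.0, -0.001, -0.0], [-0.001, 1.0, -0.0], [0.0, -0.0, -1.0]]
force: [-0.2, 1.0, 0.2]
width: 0.0852
grip_force: 0.0
```

Bolt tip sits at top px (325,292) and side px (293,236), and the block centre at (325,295.6). Together they put the bolt at about (0.4445, -0.011). I'm going over the cup at (0.635, 0.289).

send_rows(rows=[[[-0.235,-0.097,0.325],[0,0,0],0],[[-0.235,-0.097,0.325],[0,0,0],0],[[-0.235,-0.097,0.325],[0,0,0],0],[[-0.235,-0.097,0.325],[0,0,0],0],[[-0.235,-0.097,0.325],[0,0,0],0],[[-0.235,-0.097,0.325],[0,0,0],0],[[-0.235,-0.097,0.325],[0,0,0],0.1],[[-0.235,-0.097,0.325],[0,0,0],0.15],[[0,0,0],[0,0,0],0.15],[[0,0,0],[0,0,0],0.15]])

```text
time: 2.1
tool_pos: [0.6331, 0.29, 0.0444]
eef_rot: [[-1.0, 0.0, -0.002], [0.0, 1.0, -0.001], [0.002, -0.001, -1.0]]
force: [0.1, 0.0, 0.3]
width: 0.0726
grip_force: 0.0
```

```bash
python3 - <<'E'
from h import *
s=state();print(s["tool_pos"],s["width"])
S=snapshot("side");T=snapshot("top")
p=s["tool_pos"]
for dz in(0,-.0154,-.022): print(proj("side",p+[0,0.0,dz]))
a=cv2.resize(S[120:220,215:315],None,fx=4,fy=4,interpolation=cv2.INTER_CUBIC)
b=cv2.resize(T[130:230,95:195],None,fx=4,fy=4,interpolation=cv2.INTER_CUBIC)
cv2.imwrite("pics/d.png",np.hstack([a,b]))
E
```

```text
[0.63310679 0.2900025  0.04438553] 0.07260039781492356
[268.18687873 170.02346694]
[268.44302887 175.99165285]
[268.55142039 178.51712774]
```

View pics/d.png

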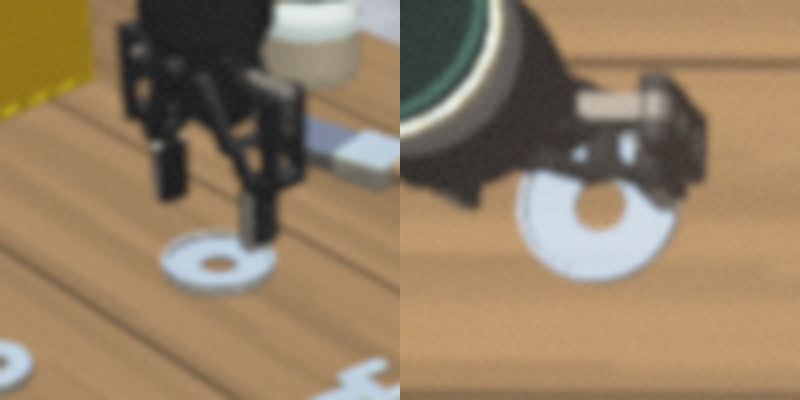

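Fingertips straddle the cup, which is centred at side px (269,185). They hang about 15 mm below the TCP at this opening, so I descend and close.

send_rows(rows=[[[0,0,0.1],[0,0,0],0],[[0,0,0.1],[0,0,0],0],[[0,0,0.06],[0,0,0],0],[[0,0,0.05],[0,0,0],0],[[0,0,0],[0,0,0],0.1],[[0,0,0],[0,0,0],0.2],[[0,0,0],[0,0,0],0.3],[[0,0,0],[0,0,0],0.4],[[0,0,0],[0,0,0],0.5],[[0,0,0],[0,0,0],0.5]])

```text
time: 3.2
tool_pos: [0.6342, 0.2903, 0.022]
eef_rot: [[-1.0, -0.0, 0.001], [-0.0, 1.0, 0.0], [-0.001, 0.0, -1.0]]
force: [-1.6, -0.9, 7.2]
width: 0.0619
grip_force: 63.5
```

send_rows(rows=[[[0,0,-0.05],[0,0,0],0.5],[[0,0,-0.1],[0,0,0],0.5],[[0,0,-0.1],[0,0,0],0.5],[[0,0,-0.2],[0,0,0],0.5],[[0,0,-0.2],[0,0,0],0.5],[[0,0,-0.2],[0,0,0],0.5],[[0,0,-0.2],[0,0,0],0.5],[[0,0,-0.2],[0,0,0],0.5],[[0,0,-0.2],[0,0,0],0.5],[[0,0,0],[0,0,0],0.5]])

```text
time: 4.2
tool_pos: [0.6354, 0.2911, 0.14]
eef_rot: [[-1.0, -0.0, 0.005], [-0.0, 1.0, 0.002], [-0.005, 0.002, -1.0]]
force: [1.0, 0.1, -1.2]
width: 0.0621
grip_force: 65.5
```

```bash
python3 - <<'E'
from h import *
s=state();print(s["tool_pos"],s["width"],s["force"],s["grip_force"])
S=snapshot("side");p=s["tool_pos"]
q=proj("side",p+[0,0,-.02]);print(q);x,y=int(q[0])-50,int(q[1])-50
a=cv2.resize(S[max(y,0):y+100,x:x+100],None,fx=5,fy=5,interpolation=cv2.INTER_CUBIC)
cv2.imwrite("pics/e.png",a)
E
```

```text
[0.63543996 0.29113112 0.13995921] 0.06208894418445954 [ 1.02884298  0.05702714 -1.15210601] 65.49372285604477
[267.36585254 138.67055   ]
```

View pics/e.png

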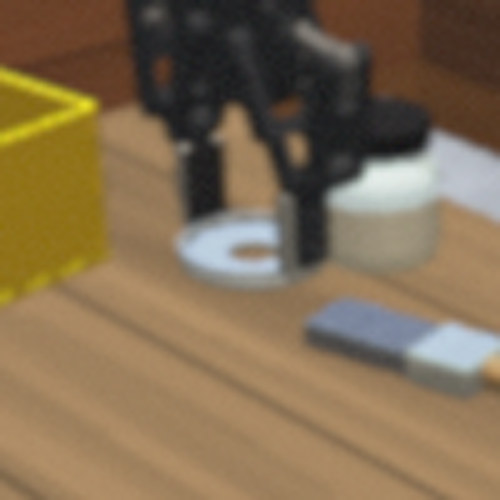

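The cup hangs level between the fingers, hole at side px (267.6,138.4). Moving it over the bolt.

send_rows(rows=[[[0.1,-0.16,-0.1],[0,0,0],0.5],[[0.2,-0.32,-0.1],[0,0,0],0.5],[[0.29,-0.46,-0.05],[0,0,0],0.5],[[0.3,-0.475,0],[0,0,0],0.5],[[0.3,-0.475,0],[0,0,0],0.5],[[0.3,-0.475,0],[0,0,0],0.5],[[0.3,-0.475,0],[0,0,0],0.5],[[0.29,-0.46,0],[0,0,0],0.5],[[0.2,-0.32,0],[0,0,0],0.5],[[0.1,-0.16,0],[0,0,0],0.5]])

```text
time: 5.25
tool_pos: [0.4413, -0.0144, 0.156]
eef_rot: [[-1.0, 0.003, -0.002], [0.003, 1.0, -0.001], [0.002, -0.001, -1.0]]
force: [0.2, 0.9, -0.8]
width: 0.062
grip_force: 65.6
```

```bash
python3 - <<'E'
from h import *
s=state();p=s["tool_pos"];print(p,s["width"])
print("old hole",ray("side",(267.6,138.4),.123)[:2]-[.6354,.2911])
S=snapshot("side");T=snapshot("top")
q=proj("side",p+[0,0,-.02]);x,y=int(q[0])-50,int(q[1])-40;print(x,y,q)
qt=proj("top",p);print(qt)
a=cv2.resize(S[y:y+120,x:x+100],None,fx=5,fy=5,interpolation=cv2.INTER_CUBIC)
cv2.imwrite("pics/f.png",a)
E
```

```text
[ 0.4413333  -0.01440535  0.15595623] 0.06201823437000382
old hole [-0.00295418 -0.00469635]
242 183 [292.98365074 223.43474819]
[327.97634828 291.48982531]
```

View pics/f.png

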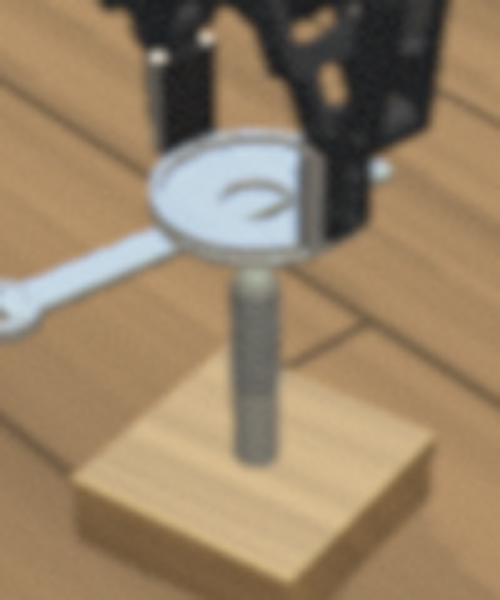

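The cup is level above the bolt, hole at side px (293.6,223) and bolt tip at (293,236.5). I'm working out the offset.

```bash
python3 - <<'E'
from h import *
for z in(.135,.139,.143): print(z,ray("side",(293.6,223),z)[:2])
print(ray("side",(293,236.2),.11)[:2],proj("side",(.4445,-.011,.139)),proj("side",(.4445,-.011,.03)), ray("side",(242+51.2,183+91.5),.03)[:2])
E
```

```text
0.135 [ 0.44378692 -0.01307275]
0.139 [ 0.43987357 -0.01752596]
0.143 [ 0.43596022 -0.02197916]
[ 0.44260635 -0.01278893] [293.05086688 220.14937975] [293.39185165 273.35825741] [ 0.44227416 -0.01302586]
```

send_rows(rows=[[[0,0,0.1],[0,0,0],0.5],[[0,0,0.1],[0,0,0],0.5],[[0,0,0],[0,0,0],0.5],[[0,0,0],[0,0,0],0.5],[[0,0,0],[0,0,0],0.5],[[0,0,0],[0,0,0],0.5],[[0,0,0],[0,0,0],0.5],[[0,0,0],[0,0,0],0.5],[[0,0,0],[0,0,0],0.5],[[0,0,0],[0,0,0],0.5]])

```text
time: 6.35
tool_pos: [0.4435, -0.0121, 0.1406]
eef_rot: [[-1.0, -0.0, 0.0], [-0.0, 1.0, 0.0], [-0.0, 0.0, -1.0]]
force: [0.4, -0.6, -2.3]
width: 0.0622
grip_force: 65.6
```

send_rows(rows=[[[0,0,0.1],[0,0,0],0.5],[[0,0,0.1],[0,0,0],0.5],[[0,0,0.1],[0,0,0],0.5],[[0,0,0.1],[0,0,0],0.5],[[0,0,0],[0,0,0],0.5],[[0,0,0],[0,0,0],0.5],[[0,0,0],[0,0,0],0.5],[[0,0,0],[0,0,0],0.5],[[0,0,0],[0,0,0],0.5],[[0,0,0],[0,0,0],0.5]])

```text
time: 7.35
tool_pos: [0.4436, -0.012, 0.1087]
eef_rot: [[-1.0, -0.0, 0.0], [-0.0, 1.0, 0.0], [-0.0, 0.0, -1.0]]
force: [-0.6, -0.8, -1.7]
width: 0.0616
grip_force: 65.6
```

No contact force with the bolt well into the hole. Continuing down, then releasing.

send_rows(rows=[[[0,0,0.1],[0,0,0],0.5],[[0,0,0.1],[0,0,0],0.5],[[0,0,0.1],[0,0,0],0.5],[[0,0,0.1],[0,0,0],0.5],[[0,0,0.1],[0,0,0],0.5],[[0,0,0.05],[0,0,0],0.5],[[0,0,0],[0,0,0],0.5],[[0,0,0],[0,0,0],0.5],[[0,0,0],[0,0,0],0.5],[[0,0,0],[0,0,0],0.5]])

```text
time: 8.35
tool_pos: [0.4438, -0.0121, 0.0648]
eef_rot: [[-1.0, -0.0, 0.001], [-0.0, 1.0, 0.0], [-0.001, 0.0, -1.0]]
force: [-0.8, -1.1, -1.1]
width: 0.0616
grip_force: 65.6
```

send_rows(rows=[[[0,0,0],[0,0,0],0.2],[[0,0,0],[0,0,0],0.1],[[0,0,0],[0,0,0],0],[[0,0,0],[0,0,0],0],[[0,0,-0.2],[0,0,0],0],[[0,0,-0.4],[0,0,0],0],[[0,0,-0.4],[0,0,0],0],[[0,0,-0.4],[0,0,0],0],[[0,0,-0.2],[0,0,0],0],[[0,0,0],[0,0,0],0]])

```text
time: 9.35
tool_pos: [0.445, -0.012, 0.1948]
eef_rot: [[-1.0, -0.0, 0.005], [-0.0, 1.0, 0.001], [-0.005, 0.001, -1.0]]
force: [-0.3, -0.4, 0.1]
width: 0.0851
grip_force: 0.0
```

```bash
python3 - <<'E'
from h import *
s=state();p=s["tool_pos"];print(p,s["width"],s["force"])
S=snapshot("side")
cv2.imwrite("pics/g.png",cv2.resize(S[185:325,220:360],None,fx=4,fy=4,interpolation=cv2.INTER_CUBIC))
E
```

```text
[ 0.44504739 -0.01196988  0.19476517] 0.0851307145672426 [-0.281398   -0.35822456  0.07053146]
```

View pics/g.png

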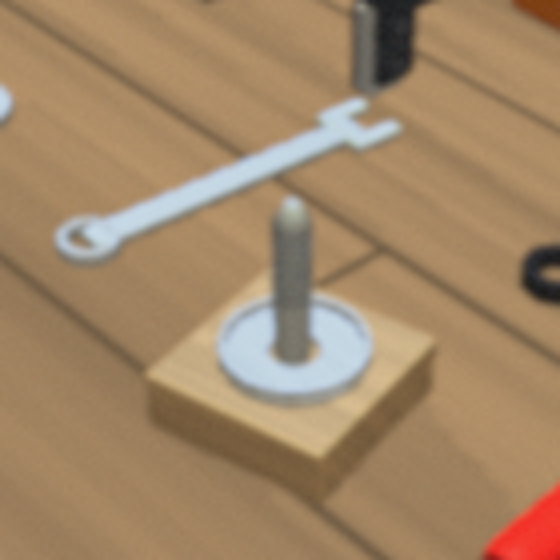

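The cup lies flat on the block, rim up, centred on the bolt at crop (295,345). Next is the thick black cushion at (0.4495, -0.285).

send_rows(rows=[[[0,-0.2,0],[0,0,0],0],[[-0.01,-0.41,0],[0,0,0],0],[[-0.01,-0.45,0],[0,0,0],0],[[-0.01,-0.45,0.1],[0,0,0],0],[[-0.01,-0.45,0.2],[0,0,0],0],[[-0.01,-0.45,0.3],[0,0,0],0],[[-0.01,-0.45,0.3],[0,0,0],0],[[-0.01,-0.35,0.3],[0,0,0],0],[[0,-0.2,0.23],[0,0,0],0],[[0,0,0],[0,0,0],0]])

```text
time: 10.4
tool_pos: [0.4459, -0.2864, 0.0741]
eef_rot: [[-1.0, 0.004, -0.007], [0.004, 1.0, 0.002], [0.007, 0.002, -1.0]]
force: [-0.1, 0.7, -0.4]
width: 0.0856
grip_force: 0.0
```

send_rows(rows=[[[0,0,0.2],[0,0,0],0],[[0,0,0.2],[0,0,0],0],[[0,0,0.15],[0,0,0],0],[[0,0,0.1],[0,0,0],0],[[0,0,0],[0,0,0],0.2],[[0,0,0],[0,0,0],0.4],[[0,0,0],[0,0,0],0.5],[[0,0,0],[0,0,0],0.6],[[0,0,0],[0,0,0],0.7],[[0,0,0],[0,0,0],0.7]])

```text
time: 11.4
tool_pos: [0.4497, -0.285, 0.0273]
eef_rot: [[-1.0, -0.0, 0.001], [-0.0, 1.0, -0.0], [-0.001, -0.0, -1.0]]
force: [-1.0, 0.6, 6.0]
width: 0.0434
grip_force: 60.8
```

send_rows(rows=[[[0,0,-0.1],[0,0,0],0.7],[[0,0,-0.3],[0,0,0],0.7],[[0,0,-0.4],[0,0,0],0.7],[[0,0.2,-0.4],[0,0,0],0.7],[[0.01,0.42,-0.4],[0,0,0],0.7],[[0.01,0.45,0],[0,0,0],0.7],[[0.01,0.45,0],[0,0,0],0.7],[[0.01,0.45,0],[0,0,0],0.7],[[0.02,0.45,0],[0,0,0],0.7],[[0.02,0.45,0],[0,0,0],0.7]])

```text
time: 12.4
tool_pos: [0.4426, -0.0539, 0.1549]
eef_rot: [[-1.0, -0.0, 0.002], [-0.0, 1.0, 0.0], [-0.002, 0.0, -1.0]]
force: [0.7, 0.7, -0.7]
width: 0.0438
grip_force: 61.2
```

send_rows(rows=[[[0,0.35,0],[0,0,0],0.7],[[0,0.2,0],[0,0,0],0.7],[[0,0,0],[0,0,0],0.7],[[0,0,0],[0,0,0],0.7],[[0,0,0],[0,0,0],0.7],[[0,0,0],[0,0,0],0.7],[[0,0,0],[0,0,0],0.7],[[0,0,0],[0,0,0],0.7],[[0,0,0],[0,0,0],0.7],[[0,0,0],[0,0,0],0.7]])

```text
time: 13.4
tool_pos: [0.4427, -0.0114, 0.1541]
eef_rot: [[-1.0, -0.0, -0.0], [-0.0, 1.0, 0.0], [0.0, 0.0, -1.0]]
force: [-0.2, 0.1, -0.1]
width: 0.0437
grip_force: 61.2
```

```bash
python3 - <<'E'
from h import *
s=state();p=s["tool_pos"];print(p,s["width"],s["force"])
S=snapshot("side")
# expected px of hole centre at cushion top if on bolt axis
z=p[2]-.028+.022
print(proj("side",(.4436,-.012,z)),proj("side",(.4436,-.012,z-.022)))
cv2.imwrite("pics/i.png",cv2.resize(S[165:305,220:360],None,fx=4,fy=4,interpolation=cv2.INTER_CUBIC))
E
```

```text
[ 0.44269994 -0.01135449  0.1540549 ] 0.043683176404354054 [-0.21724698  0.13835626 -0.12593756]
[293.01114753 215.7528838 ] [293.08643573 227.46752323]
```

View pics/i.png

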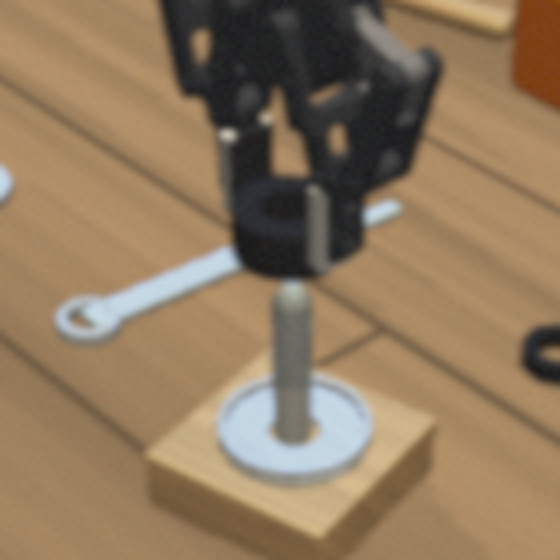

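The cushion centre is at crop x≈291 against the bolt axis at 292, so it is aligned. Descending.

send_rows(rows=[[[-0.01,0,0.1],[0,0,0],0.7],[[0,0,0.15],[0,0,0],0.7],[[0,0,0.15],[0,0,0],0.7],[[0,0,0.15],[0,0,0],0.7],[[0,0,0.1],[0,0,0],0.7],[[0,0,0],[0,0,0],0.7],[[0,0,0],[0,0,0],0.7],[[0,0,0],[0,0,0],0.7],[[0,0,0],[0,0,0],0.7],[[0,0,0],[0,0,0],0.7]])

```text
time: 14.45
tool_pos: [0.4438, -0.0112, 0.1025]
eef_rot: [[-1.0, -0.0, 0.001], [-0.0, 1.0, 0.0], [-0.001, 0.0, -1.0]]
force: [-1.0, 0.1, 0.1]
width: 0.0433
grip_force: 61.2
```

Free. Down to TCP 0.066, release and rise.

send_rows(rows=[[[0,0,0.1],[0,0,0],0.7],[[0,0,0.1],[0,0,0],0.7],[[0,0,0.1],[0,0,0],0.7],[[0,0,0.1],[0,0,0],0.7],[[0,0,0.05],[0,0,0],0.7],[[0,0,0],[0,0,0],0.7],[[0,0,0],[0,0,0],0.7],[[0,0,0],[0,0,0],0.7],[[0,0,0],[0,0,0],0.7],[[0,0,0],[0,0,0],0.7]])

```text
time: 15.45
tool_pos: [0.4437, -0.0112, 0.0664]
eef_rot: [[-1.0, -0.0, 0.001], [-0.0, 1.0, 0.0], [-0.001, 0.0, -1.0]]
force: [-0.2, 0.0, -0.7]
width: 0.0435
grip_force: 61.2
```

send_rows(rows=[[[0,0,0],[0,0,0],0.4],[[0,0,0],[0,0,0],0.2],[[0,0,0],[0,0,0],0],[[0,0,0],[0,0,0],0],[[0,0,0],[0,0,0],0],[[0,0,-0.2],[0,0,0],0],[[0,0,-0.4],[0,0,0],0],[[0,0,-0.4],[0,0,0],0],[[0,0,-0.4],[0,0,0],0],[[0,0,-0.2],[0,0,0],0]])

```text
time: 16.45
tool_pos: [0.4445, -0.0113, 0.1966]
eef_rot: [[-1.0, -0.0, 0.004], [-0.0, 1.0, 0.001], [-0.004, 0.001, -1.0]]
force: [-0.2, 0.5, -0.2]
width: 0.0858
grip_force: 0.0
```

```bash
python3 - <<'E'
from h import *
s=state();p=s["tool_pos"];print(p,s["width"],s["force"])
S=snapshot("side")
m=cv2.inRange(cv2.cvtColor(S,cv2.COLOR_BGR2HSV),(0,0,0),(180,255,75));m[:,:255]=0;m[:,335:]=0;m[:228]=0;m[300:]=0
c=max(cv2.findContours(m,0,1)[0],key=cv2.contourArea);print(cv2.boundingRect(c))
for z in(.035,.057):
    t=np.linspace(0,6.28,60);e=np.array([proj("side",(.4436+.023*np.cos(a),-.012+.023*np.sin(a),z)) for a in t]);print(e.min(0),e.max(0))
cv2.imwrite("pics/j.png",cv2.resize(S[185:325,220:360],None,fx=4,fy=4,interpolation=cv2.INTER_CUBIC))
E
```

```text
[ 0.44453692 -0.01127138  0.19660424] 0.08575529285848574 [-0.15991372  0.53824837 -0.2277918 ]
(280, 256, 25, 23)
[279.80742393 263.08728909] [306.90376815 280.58197962]
[279.50253497 253.10153481] [307.07794475 270.41372724]
```

The cushion blob (280..305, 256..279) fits the expected seated outline. Next is the sleeve at (0.621, -0.245).

send_rows(rows=[[[-0.11,-0.15,0],[0,0,0],0],[[-0.22,-0.29,0],[0,0,0],0],[[-0.265,-0.35,0.2],[0,0,0],0],[[-0.265,-0.35,0.25],[0,0,0],0],[[-0.265,-0.35,0.3],[0,0,0],0],[[-0.265,-0.35,0.3],[0,0,0],0],[[-0.265,-0.35,0.25],[0,0,0],0],[[-0.265,-0.35,0.2],[0,0,0],0],[[-0.18,-0.24,0],[0,0,0],0],[[-0.11,-0.14,0],[0,0,0],0]])

```text
time: 17.5
tool_pos: [0.6201, -0.2471, 0.0719]
eef_rot: [[-1.0, 0.002, -0.002], [0.002, 1.0, -0.001], [0.002, -0.001, -1.0]]
force: [0.1, 0.3, 0.2]
width: 0.0855
grip_force: 0.0
```

send_rows(rows=[[[0,0,0],[0,0,0],0],[[0,0,0],[0,0,0],0],[[0,0,0],[0,0,0],0],[[0,0,0.1],[0,0,0],0],[[0,0,0.15],[0,0,0],0],[[0,0,0.15],[0,0,0],0],[[0,0,0.1],[0,0,0],0],[[0,0,0],[0,0,0],0],[[0,0,0],[0,0,0],0],[[0,0,0],[0,0,0],0]])

```text
time: 18.5
tool_pos: [0.6207, -0.245, 0.0345]
eef_rot: [[-1.0, -0.0, 0.001], [-0.0, 1.0, -0.0], [-0.001, -0.0, -1.0]]
force: [0.0, 0.4, 0.5]
width: 0.0853
grip_force: 0.0
```

send_rows(rows=[[[0,0,0.075],[0,0,0],0.1],[[0,0,0],[0,0,0],0.3],[[0,0,0],[0,0,0],0.5],[[0,0,0],[0,0,0],0.6],[[0,0,0],[0,0,0],0.7],[[0,0,0],[0,0,0],0.8],[[0,0,0],[0,0,0],0.9],[[0,0,0],[0,0,0],0.9],[[0,0,0],[0,0,0],0.9],[[0,0,0],[0,0,0],0.9]])

```text
time: 19.5
tool_pos: [0.6206, -0.2449, 0.0286]
eef_rot: [[-1.0, -0.0, 0.001], [-0.0, 1.0, -0.0], [-0.001, -0.0, -1.0]]
force: [-0.9, 1.0, 5.3]
width: 0.03
grip_force: 59.2
```

send_rows(rows=[[[0,0,-0.1],[0,0,0],0.9],[[0,0,-0.3],[0,0,0],0.9],[[0,0,-0.4],[0,0,0],0.9],[[0,0,-0.4],[0,0,0],0.9],[[0.11,0.15,-0.3],[0,0,0],0.9],[[0.22,0.29,0],[0,0,0],0.9],[[0.265,0.35,0],[0,0,0],0.9],[[0.265,0.35,0],[0,0,0],0.9],[[0.265,0.35,0],[0,0,0],0.9],[[0.265,0.35,0],[0,0,0],0.9]])

```text
time: 20.5
tool_pos: [0.508, -0.0965, 0.1481]
eef_rot: [[-1.0, -0.0, 0.0], [-0.0, 1.0, 0.0], [-0.0, 0.0, -1.0]]
force: [0.2, 1.1, 0.4]
width: 0.0296
grip_force: 59.4
```

send_rows(rows=[[[0.265,0.35,0],[0,0,0],0.9],[[0.265,0.35,0],[0,0,0],0.9],[[0.18,0.23,0],[0,0,0],0.9],[[0.11,0.14,0],[0,0,0],0.9],[[0,0,0],[0,0,0],0.9],[[0,0,0],[0,0,0],0.9],[[0,0,0],[0,0,0],0.9],[[0,0,0],[0,0,0],0.9],[[0,0,0],[0,0,0],0.9],[[0,0,0],[0,0,0],0.9]])

```text
time: 21.5
tool_pos: [0.4436, -0.0125, 0.148]
eef_rot: [[-1.0, 0.0, -0.0], [0.0, 1.0, -0.0], [0.0, -0.0, -1.0]]
force: [-0.7, -0.0, -1.4]
width: 0.03
grip_force: 59.4
```

```bash
python3 - <<'E'
from h import *
s=state();p=s["tool_pos"];print(p,s["width"],s["force"])
S=snapshot("side")
z=p[2]-.028+.022
print(proj("side",(.4437,-.0117,z)),proj("side",(.4437,-.0117,z-.022)))
cv2.imwrite("pics/k.png",cv2.resize(S[165:305,220:360],None,fx=4,fy=4,interpolation=cv2.INTER_CUBIC))
E
```

```text
[ 0.44363341 -0.01245273  0.14799742] 0.030049578364421833 [-0.6509149  -0.03220992 -1.3763703 ]
[292.95273549 218.91940712] [293.0287005  230.51143918]
```

View pics/k.png

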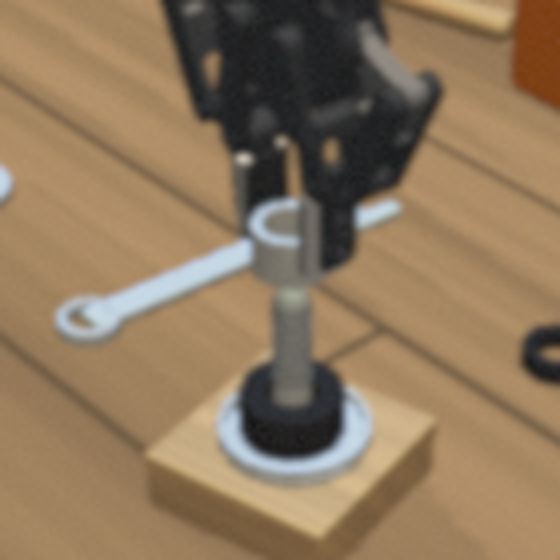

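The thick cushion sits in the cup. The sleeve centre is at crop x≈289 against the axis at 292, so I nudge +x by 1.5 mm and go down.

send_rows(rows=[[[-0.02,0,0.05],[0,0,0],0.9],[[0,0.01,0.1],[0,0,0],0.9],[[0,0,0.1],[0,0,0],0.9],[[0,0,0.1],[0,0,0],0.9],[[0,0,0.1],[0,0,0],0.9],[[0,0,0],[0,0,0],0.9],[[0,0,0],[0,0,0],0.9],[[0,0,0],[0,0,0],0.9],[[0,0,0],[0,0,0],0.9],[[0,0,0],[0,0,0],0.9]])

```text
time: 22.55
tool_pos: [0.4453, -0.0112, 0.1124]
eef_rot: [[-1.0, -0.0, 0.001], [-0.0, 1.0, 0.0], [-0.001, 0.0, -1.0]]
force: [-0.3, 0.8, -0.9]
width: 0.0304
grip_force: 59.4
```

send_rows(rows=[[[0,0,0.1],[0,0,0],0.9],[[0,0,0.1],[0,0,0],0.9],[[0,0,0.08],[0,0,0],0.9],[[0,0,0.02],[0,0,0],0.9],[[0,0,0],[0,0,0],0.9],[[0,0,0],[0,0,0],0.9],[[0,0,0],[0,0,0],0.9],[[0,0,0],[0,0,0],0.9],[[0,0,0],[0,0,0],0.9],[[0,0,0],[0,0,0],0.9]])

```text
time: 23.55
tool_pos: [0.4452, -0.0112, 0.0882]
eef_rot: [[-1.0, -0.0, 0.0], [-0.0, 1.0, 0.0], [-0.0, 0.0, -1.0]]
force: [0.2, 0.3, -0.1]
width: 0.0305
grip_force: 59.4
```

send_rows(rows=[[[0,0,0.02],[0,0,0],0.9],[[0,0,0],[0,0,0],0.9],[[0,0,0],[0,0,0],0.7],[[0,0,0],[0,0,0],0.5],[[0,0,0],[0,0,0],0.3],[[0,0,0],[0,0,0],0.1],[[0,0,0],[0,0,0],0],[[0,0,0],[0,0,0],0],[[0,0,-0.2],[0,0,0],0],[[0,0,-0.4],[0,0,0],0]])

```text
time: 24.55
tool_pos: [0.4434, -0.0114, 0.1334]
eef_rot: [[-1.0, -0.0, -0.005], [-0.0, 1.0, -0.001], [0.005, -0.001, -1.0]]
force: [1.0, -0.8, -0.1]
width: 0.0852
grip_force: 0.0
```

send_rows(rows=[[[0,0,-0.4],[0,0,0],0],[[0,0,-0.3],[0,0,0],0],[[0,0,0],[0,0,0],0],[[0,0,0],[0,0,0],0],[[0,0,0],[0,0,0],0],[[0,0,0],[0,0,0],0],[[0,0,0],[0,0,0],0],[[0,0,0],[0,0,0],0],[[0,0,0],[0,0,0],0],[[0,0,0],[0,0,0],0]])

```text
time: 25.55
tool_pos: [0.4451, -0.0113, 0.1904]
eef_rot: [[-1.0, -0.0, -0.0], [-0.0, 1.0, -0.0], [0.0, -0.0, -1.0]]
force: [0.4, 0.0, 0.6]
width: 0.0854
grip_force: 0.0
```

Sleeve released. Next is the thin cushion at (0.596, -0.0295).

send_rows(rows=[[[-0.1,-0.02,0],[0,0,0],0],[[-0.2,-0.03,0],[0,0,0],0],[[-0.265,-0.03,0.2],[0,0,0],0],[[-0.265,-0.03,0.3],[0,0,0],0],[[-0.265,-0.03,0.3],[0,0,0],0],[[-0.265,-0.03,0.3],[0,0,0],0],[[-0.265,-0.03,0.3],[0,0,0],0],[[-0.17,-0.03,0.16],[0,0,0],0],[[-0.1,0,0],[0,0,0],0],[[0,0,0],[0,0,0],0]])

```text
time: 26.55
tool_pos: [0.5979, -0.0297, 0.0657]
eef_rot: [[-1.0, -0.0, 0.001], [-0.0, 1.0, -0.0], [-0.001, -0.0, -1.0]]
force: [-0.4, 1.0, 0.6]
width: 0.0856
grip_force: 0.0
```

send_rows(rows=[[[0,0,0],[0,0,0],0],[[0,0,0.1],[0,0,0],0],[[0,0,0.15],[0,0,0],0],[[0,0,0.1],[0,0,0],0],[[0,0,0.05],[0,0,0],0],[[0,0,0],[0,0,0],0],[[0,0,0],[0,0,0],0],[[0,0,0],[0,0,0],0],[[0,0,0],[0,0,0],0],[[0,0,0],[0,0,0],0]])

```text
time: 27.55
tool_pos: [0.5969, -0.0296, 0.034]
eef_rot: [[-1.0, -0.0, 0.001], [-0.0, 1.0, 0.0], [-0.001, 0.0, -1.0]]
force: [-0.4, 0.1, -1.1]
width: 0.0851
grip_force: 0.0
```

send_rows(rows=[[[0.01,0,0.1],[0,0,0],0.1],[[0,0,0],[0,0,0],0.3],[[0,0,0],[0,0,0],0.5],[[0,0,0],[0,0,0],0.6],[[0,0,0],[0,0,0],0.7],[[0,0,0],[0,0,0],0.8],[[0,0,0],[0,0,0],0.9],[[0,0,0],[0,0,0],0.9],[[0,0,0],[0,0,0],0.9],[[0,0,0],[0,0,0],0.9]])

```text
time: 28.55
tool_pos: [0.5959, -0.0297, 0.0262]
eef_rot: [[-1.0, -0.0, 0.0], [-0.0, 1.0, 0.0], [-0.0, 0.0, -1.0]]
force: [-2.7, 1.1, 5.7]
width: 0.0329
grip_force: 59.2
```

send_rows(rows=[[[0,0,-0.1],[0,0,0],0.9],[[0,0,-0.3],[0,0,0],0.9],[[0,0,-0.4],[0,0,0],0.9],[[0,0,-0.4],[0,0,0],0.9],[[0.1,0.02,-0.3],[0,0,0],0.9],[[0.2,0.03,-0.05],[0,0,0],0.9],[[0.265,0.03,0],[0,0,0],0.9],[[0.265,0.03,0],[0,0,0],0.9],[[0.265,0.03,0],[0,0,0],0.9],[[0.265,0.03,0],[0,0,0],0.9]])

```text
time: 29.55
tool_pos: [0.4864, -0.0159, 0.1501]
eef_rot: [[-1.0, -0.0, 0.001], [-0.0, 1.0, 0.0], [-0.001, 0.0, -1.0]]
force: [-0.4, -0.7, 0.0]
width: 0.0329
grip_force: 59.6
```

send_rows(rows=[[[0.265,0.03,0],[0,0,0],0.9],[[0.17,0.02,0],[0,0,0],0.9],[[0.1,0,0],[0,0,0],0.9],[[0,0,0],[0,0,0],0.9],[[0,0,0],[0,0,0],0.9],[[0,0,0],[0,0,0],0.9],[[0,0,0],[0,0,0],0.9],[[0,0,0],[0,0,0],0.9],[[0,0,0],[0,0,0],0.9],[[0,0,0],[0,0,0],0.9]])

```text
time: 30.55
tool_pos: [0.4444, -0.0121, 0.1496]
eef_rot: [[-1.0, -0.0, -0.0], [-0.0, 1.0, -0.0], [0.0, -0.0, -1.0]]
force: [-0.2, -1.0, 0.2]
width: 0.0326
grip_force: 59.6
```

```bash
python3 - <<'E'
from h import *
s=state();p=s["tool_pos"];print(p,s["width"],s["force"])
S=snapshot("side")
z=p[2]-.026+.012
print(proj("side",(.4440,-.0117,z)),proj("side",(.4440,-.0117,z-.012)))
cv2.imwrite("pics/l.png",cv2.resize(S[165:305,220:360],None,fx=4,fy=4,interpolation=cv2.INTER_CUBIC))
E
```

```text
[ 0.44436279 -0.01207453  0.14961476] 0.03256361221818342 [-0.21980377 -1.02238853  0.16044351]
[293.11888815 222.25629251] [293.15875074 228.56318494]
```

View pics/l.png

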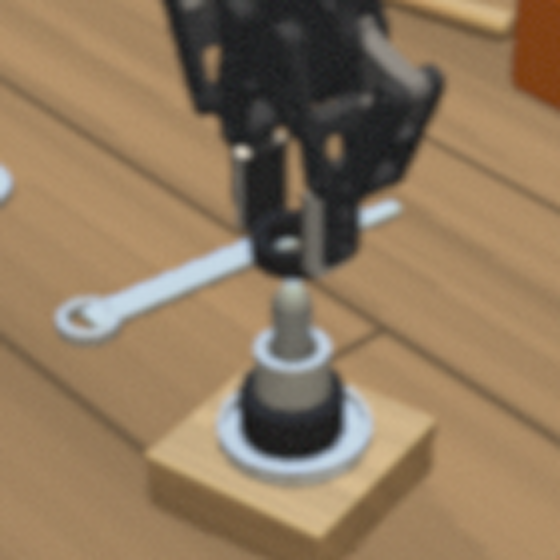

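The sleeve stands on the thick cushion (crop 292,365), and the thin ring is over the bolt at crop ≈(292,240). Lowering it.

send_rows(rows=[[[0,0,0.05],[0,0,0],0.9],[[0,0,0.1],[0,0,0],0.9],[[0,0,0.1],[0,0,0],0.9],[[0,0,0.1],[0,0,0],0.9],[[0,0,0.1],[0,0,0],0.9],[[0,0,0.08],[0,0,0],0.9],[[0,0,0],[0,0,0],0.9],[[0,0,0],[0,0,0],0.9],[[0,0,0],[0,0,0],0.9],[[0,0,0],[0,0,0],0.9]])

```text
time: 31.6
tool_pos: [0.4446, -0.012, 0.1076]
eef_rot: [[-1.0, -0.0, 0.001], [-0.0, 1.0, 0.0], [-0.001, 0.0, -1.0]]
force: [-0.2, 0.1, 0.0]
width: 0.0332
grip_force: 59.6
```

send_rows(rows=[[[0,0,0.02],[0,0,0],0.9],[[0,0,0],[0,0,0],0.9],[[0,0,0],[0,0,0],0.7],[[0,0,0],[0,0,0],0.5],[[0,0,0],[0,0,0],0.3],[[0,0,0],[0,0,0],0.1],[[0,0,0],[0,0,0],0],[[0,0,0],[0,0,0],0],[[0,0,-0.2],[0,0,0],0],[[0,0,-0.4],[0,0,0],0]])

```text
time: 32.6
tool_pos: [0.4426, -0.0122, 0.1525]
eef_rot: [[-1.0, -0.0, -0.005], [-0.0, 1.0, -0.001], [0.005, -0.001, -1.0]]
force: [0.7, 0.3, -0.2]
width: 0.0853
grip_force: 0.0
```

send_rows(rows=[[[0,0,-0.3],[0,0,0],0],[[0,0,-0.2],[0,0,0],0],[[0,0,0],[0,0,0],0],[[0,0,0],[0,0,0],0],[[0,0,0],[0,0,0],0],[[0,0,0],[0,0,0],0],[[0,0,0],[0,0,0],0],[[0,0,0],[0,0,0],0],[[0,0,0],[0,0,0],0],[[0,0,0],[0,0,0],0]])

```text
time: 33.6
tool_pos: [0.4443, -0.0121, 0.1936]
eef_rot: [[-1.0, -0.0, -0.0], [-0.0, 1.0, -0.0], [0.0, -0.0, -1.0]]
force: [-0.6, 0.2, -0.1]
width: 0.0857
grip_force: 0.0
```

send_rows(rows=[[[-0.04,0.2,0],[0,0,0],0],[[-0.04,0.4,0],[0,0,0],0],[[-0.04,0.5,0.2],[0,0,0],0],[[-0.04,0.5,0.3],[0,0,0],0],[[-0.04,0.5,0.3],[0,0,0],0],[[-0.04,0.5,0.3],[0,0,0],0],[[-0.04,0.5,0.3],[0,0,0],0],[[-0.04,0.38,0.2],[0,0,0],0],[[0,0.2,0],[0,0,0],0],[[0,0,0],[0,0,0],0]])

```text
time: 34.6
tool_pos: [0.4694, 0.2845, 0.0657]
eef_rot: [[-1.0, -0.004, -0.0], [-0.004, 1.0, 0.001], [0.0, 0.001, -1.0]]
force: [-0.1, -0.8, -1.3]
width: 0.0856
grip_force: 0.0
```

send_rows(rows=[[[0,0,0],[0,0,0],0],[[0,0,0.1],[0,0,0],0],[[0,0,0.15],[0,0,0],0],[[0,0,0.1],[0,0,0],0],[[0,0,0.05],[0,0,0],0],[[0,0,0],[0,0,0],0],[[0,0,0],[0,0,0],0],[[0,0,0],[0,0,0],0],[[0,0,0],[0,0,0],0],[[0,0,0],[0,0,0],0]])

```text
time: 35.6
tool_pos: [0.47, 0.2825, 0.034]
eef_rot: [[-1.0, -0.0, 0.001], [-0.0, 1.0, 0.0], [-0.001, 0.0, -1.0]]
force: [0.4, 0.3, -1.0]
width: 0.085
grip_force: 0.0
```

send_rows(rows=[[[0,0,0.1],[0,0,0],0.1],[[0,0,0.045],[0,0,0],0.2],[[0,0,0],[0,0,0],0.3],[[0,0,0],[0,0,0],0.4],[[0,0,0],[0,0,0],0.5],[[0,0,0],[0,0,0],0.6],[[0,0,0],[0,0,0],0.7],[[0,0,0],[0,0,0],0.7],[[0,0,0],[0,0,0],0.7],[[0,0,0],[0,0,0],0.7]])

```text
time: 36.6
tool_pos: [0.4698, 0.2822, 0.0227]
eef_rot: [[-1.0, -0.0, -0.0], [-0.0, 1.0, -0.0], [0.0, -0.0, -1.0]]
force: [-1.8, -1.7, 5.6]
width: 0.0441
grip_force: 60.4
```

send_rows(rows=[[[0,0,-0.1],[0,0,0],0.7],[[0,0,-0.3],[0,0,0],0.7],[[0,0,-0.4],[0,0,0],0.7],[[0,0,-0.4],[0,0,0],0.7],[[0.03,-0.2,-0.35],[0,0,0],0.7],[[0.04,-0.4,-0.05],[0,0,0],0.7],[[0.05,-0.5,0],[0,0,0],0.7],[[0.05,-0.5,0],[0,0,0],0.7],[[0.05,-0.5,0],[0,0,0],0.7],[[0.05,-0.5,0],[0,0,0],0.7]])

```text
time: 37.6
tool_pos: [0.448, 0.0729, 0.1506]
eef_rot: [[-1.0, -0.001, 0.001], [-0.001, 1.0, 0.0], [-0.001, 0.0, -1.0]]
force: [0.4, -0.7, -1.1]
width: 0.0442
grip_force: 61.5
```

send_rows(rows=[[[0.05,-0.5,0],[0,0,0],0.7],[[0,-0.38,0],[0,0,0],0.7],[[0,-0.2,0],[0,0,0],0.7],[[0,0,0],[0,0,0],0.7],[[0,0,0],[0,0,0],0.7],[[0,0,0],[0,0,0],0.7],[[0,0,0],[0,0,0],0.7],[[0,0,0],[0,0,0],0.7],[[0,0,0],[0,0,0],0.7],[[0,0,0],[0,0,0],0.7]])

```text
time: 38.6
tool_pos: [0.4443, -0.0118, 0.1501]
eef_rot: [[-1.0, -0.001, -0.0], [-0.001, 1.0, 0.0], [0.0, 0.0, -1.0]]
force: [-0.4, 0.8, -2.5]
width: 0.0438
grip_force: 61.5
```

```bash
python3 - <<'E'
from h import *
s=state();p=s["tool_pos"];print(p,s["width"],s["force"])
S=snapshot("side")
z=p[2]-.0225+.008
print(proj("side",(.4440,-.0117,z)),proj("side",(.4440,-.0117,z-.008)))
cv2.imwrite("pics/m.png",cv2.resize(S[165:305,220:360],None,fx=4,fy=4,interpolation=cv2.INTER_CUBIC))
E
```

```text
[ 0.44431652 -0.01180171  0.15006529] 0.043840718272301675 [-0.36773909  0.75553682 -2.48853898]
[293.11905416 222.28255898] [293.14571739 226.50110378]
```

View pics/m.png

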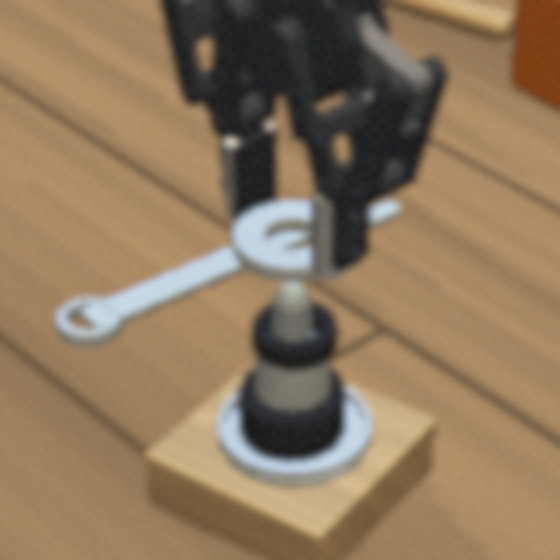

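The thin cushion is seated, and the flat washer is centred over the bolt (crop 291,237). Lowering it.

send_rows(rows=[[[0,0,0.05],[0,0,0],0.7],[[0,0,0.1],[0,0,0],0.7],[[0,0,0.1],[0,0,0],0.7],[[0,0,0.1],[0,0,0],0.7],[[0,0,0.08],[0,0,0],0.7],[[0,0,0],[0,0,0],0.7],[[0,0,0],[0,0,0],0.7],[[0,0,0],[0,0,0],0.7],[[0,0,0],[0,0,0],0.7],[[0,0,0],[0,0,0],0.7]])

```text
time: 39.65
tool_pos: [0.4445, -0.012, 0.116]
eef_rot: [[-1.0, -0.0, 0.001], [-0.0, 1.0, 0.0], [-0.001, 0.0, -1.0]]
force: [0.7, -1.6, -1.4]
width: 0.0445
grip_force: 61.5
```

send_rows(rows=[[[0,0,0.01],[0,0,0],0.7],[[0,0,0],[0,0,0],0.7],[[0,0,0],[0,0,0],0.5],[[0,0,0],[0,0,0],0.3],[[0,0,0],[0,0,0],0.1],[[0,0,0],[0,0,0],0],[[0,0,0],[0,0,0],0],[[0,0,0],[0,0,0],0],[[0,0,-0.2],[0,0,0],0],[[0,0,-0.4],[0,0,0],0]])

```text
time: 40.65
tool_pos: [0.4426, -0.0122, 0.1618]
eef_rot: [[-1.0, -0.0, -0.005], [-0.0, 1.0, -0.001], [0.005, -0.001, -1.0]]
force: [0.1, 0.3, 0.1]
width: 0.0852
grip_force: 0.0
```

send_rows(rows=[[[0,0,-0.4],[0,0,0],0],[[0,0,-0.3],[0,0,0],0],[[0,0,0],[0,0,0],0],[[0,0,0],[0,0,0],0],[[0,0,0],[0,0,0],0],[[0,0,0],[0,0,0],0],[[0,0,0],[0,0,0],0],[[0,0,0],[0,0,0],0],[[0,0,0],[0,0,0],0],[[0,0,0],[0,0,0],0]])

```text
time: 41.65
tool_pos: [0.4443, -0.0121, 0.2188]
eef_rot: [[-1.0, -0.0, -0.0], [-0.0, 1.0, -0.0], [0.0, -0.0, -1.0]]
force: [0.2, -0.4, -0.9]
width: 0.0851
grip_force: 0.0
```

```bash
python3 - <<'E'
from h import *
S=snapshot("side")
cv2.imwrite("pics/n.png",cv2.resize(S[185:325,220:360],None,fx=4,fy=4,interpolation=cv2.INTER_CUBIC))
E
```

```text
(no output)
```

View pics/n.png

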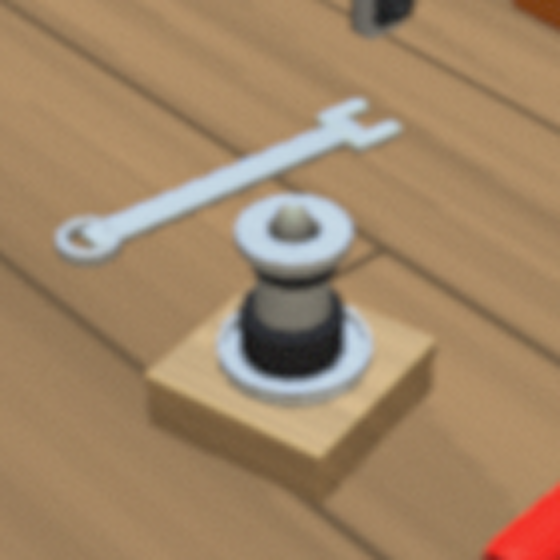

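All five parts are stacked flat in order, with the flat washer on top at crop (295,232) and the bolt tip showing through it. The gripper is clear, so I'm handing in.

```bash
python3 -c "
from workcell import job
print(job.close_job())"
```

```text
the job is handed in; nothing more can be done
None
```

The cab mount is on the bolt, stacked flat in the order cup washer, thick cushion, sleeve, thin cushion, flat washer; the gripper is clear and I handed the job in at about 42 s, with no verdict returned.

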